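Prop the tester and hold the test box's sprung lid just below balance

ROBOT

A 6-joint arm with a two-finger parallel gripper is mounted at the origin on the work surface. World frame = base frame: x ahead of the robot, y to its left, z up, the work surface at z = 0. Lengths are in m, angles in rad, forces in N, time in s.
With the tool pointing down it reaches from about 0.425 to 1.125 m from the base axis. Payload 14.9 kg.
Tool frame: the origin (TCP) lies midway between the tips of the shut fingers; the grasp point (between the pads) lies 19 mm behind it; z points along the fingers, y is the line along which they close (so a half turn about z gives the same grasp; the last joint's range is limited). The gripper opens to 91 mm and grips with 3 to 60 N. Pads are 32 mm wide; open, the fingers measure 118 mm over their backs; the gripper's body (76 mm by 178 mm) begins 60 mm behind the grasp point.
Start: joints at [-1.285, 0.379, 1.734, -0, 1.028, -0.033], TCP at [0.219, -0.665, 0.214] pointing down, gripper open.
Joint ranges: [-2.77, 2.77], [-0.74, 2.19], [0, 2.66], [-1.06, 4.2], [0.31, 2.87], [-3.08, 3.08]. Speed limits (rad/s): [1.89, 1.89, 2.39, 3.14, 3.14, 3.14].

INTERFACE

Orientations are given as a rotation vector (axis times angle).
In Python, from bench import robot gives the robot as it stands. The module is installed in compiled form; this text tells all that it offers.
- The arm moves only by the tool drive_tool, never from a script. Its argument "rows" is a list of rows, each an object of numbers: "dx", "dy", "dz": the shift along the tool's x, y, z in mm; "rx", "ry", "rz": the turn, a rotation vector about the tool's x, y, z in rad; "fingers": the opening, from 0 (shut) to 1 (fully open). In form: [{"dx": .., "dy": .., "dz": .., "rx": .., "ry": .., "rz": .., "fingers": ..}, ...]. A call has 1 to 12 rows; each row shifts and turns the commanded pose from where the row before left it, along the tool's axes as they then stand; what a row does not reach is not made up. A row lasts 1/10 s, in which the tool goes at most 50 mm and 8.59 degrees, less where a joint would pass 70% of its speed; a pose out of reach is approached as far as the arm can. A call is refused whole if a number of a shift passes 50 or a number of a turn 0.15, either way. A call with a gripper value outside its range is refused whole. The fingers move at their own pace and stop on an object; "squeeze" is the grip in N (left out, the last holds). Time passes only in rows, so rows that do not move let the fingers close. It gives the time, the measured TCP pose, the force, the opening and the grip force at its end, in the units of the state.
- robot.sense(): the state, without advancing time (a new reading comes with each control period).
- robot.capture(name): name is "scene" or "top"; returns a dict with "image" (384x512x3 uint8, red, green, blue), "depth" (384x512 float32, m along the optical axis (not along the pixel's ray), 0 where there is no reading), "intrinsics" (3x3 intrinsics, pixels), "xyz" and "rotation" of the camera in the world. Camera axes: x right, y down, z forward; pixel columns grow to the right and rows downward; lengths in m; the calibration is good to about 2 mm. A picture is of the moment at which its call begins.
- robot.hand_in(): hands the job in; it is judged then, once.
Trained networks look in the newest picture that a camera, given by its name, has taken for a name from the list of things; names that differ only in an ending like _2 or _b are one class to them, and where a whole thing is asked for, a point or a joint stands for the part that bears it (a point fixed in the world has none). Each returns a list of dicts, best first, with "p" (0 to 1); they miss things now and then, are a little off and sometimes report something else, mostly with a low value. They report only what shows in the picture. A call takes as long as a camera call. They do not tell look-alikes from the thing itself.
- robot.look_for(camera, target): "rect" ([left, top, width, height] in pixels, round what is visible of it).
- robot.masks_of(camera, target): "mask" (384x512 bool, what is visible of it) and "rect" ([left, top, width, height] in pixels, round what is visible of it).
The state is a dict: "t": time; "joints": joint angles; "qd": joint speeds; "joint_efforts": joint torques, N m; "tcp_pos": TCP position; "orientation": TCP orientation; "force": force on the tool from outside, world axes, zero at the start; "torque": the same for the moment, N m; "gripper_width": opening from 0.0 (shut) to 1.0 (fully open); "grip_force": force on a finger pad.
Only numpy, scipy, OpenCV 4.12 (cv2) and the standard library are available. Lean on these libraries where they do the work, as an engineer would, in place of code of your own. Each camera call takes 0.05 s, during which the arm holds its last target. There are 200 camera calls.

TASK

Take the handheld tester off the lid of the metal test box and lean it, screen side out, on one of its short ends against the front (the robot's side) of the white socket tower, and let go of it. Then raise the box's sprung lid by its loop handle until it is clearly past its balance point, without letting it spring on to its stop, and bring it back to just below the balance point, 5 to 10 degrees short of it, so that it would shut by itself if let go. Finish there, still holding the lid still with the gripper; leave the other things on the bench where they are.

Things in the scene. Friction and masses are not known exactly. Their poses are not given: they have to be found in the camera images.
- test_box: Grey metal test box, fixed to the bench, 170 (x) x 200 (y) x 85 mm high, open on top under a bare aluminium lid that it carries, hinged on its far (+x) rim. Origin: centre of its underside; its -x side, with the loop handle, faces the robot (turned by up to 0.2 rad). Box and socket tower may change sides between runs.
- box_lid (a joint): Lid angle in rad: 0 shut (level), growing as the handle side rises and swings back away from the robot; stop at 1.65. 0.8 kg, helped by hinge springs: balance point 1.10 rad (63 degrees). Below it the lid falls shut, above it springs open; it stays nowhere in between unless held. Leaving 0 takes about 1 N up at the handle; near balance under 1 N either way.
- lid_hinge (a point): Centre of the lid's hinge line, 85 mm behind (+x of) the box's middle and 88 mm above the bench; fixed; its y axis is the hinge line, axes as the box's.
- lid_bar (a point): Middle of the grip bar of the lid's loop handle, in the lid's plane, 215 mm from the hinge line, 88 mm above the bench when shut. Round bar 10 mm thick, 110 mm long along y, 45 mm in front of the lid's and box's front edge on an arm at each end: fingers pass on both sides of it, nothing is under it. Axes turn with the lid, x points to the hinge. Lid plate 6 mm thick, its top at 91 mm.
- tester: Handheld tester, a flat black slab 150 (x) x 56 (y) x 15 mm (z), 0.25 kg give or take a third, screen and keys on its +z face. Origin: centre of its underside. Starts lying flat on the lid, screen up, its +x end roughly away from the robot.
- tester_top_end (a point): Middle of the tester's +x (screen) end face.
- tester_key_end (a point): Middle of the tester's -x (keypad) end face.
- socket_tower: White socket block with two round sockets on top, fixed to the bench, 60 (x) x 90 (y) x 60 mm high. Origin: centre of its underside; its -x side is its front, facing the robot (turned by up to 0.2 rad). The top front edge is what the tester leans on.
- mouse: Bystander: black computer mouse, 100 x 58 x 24 mm, between box and tower; origin under its centre.
- tape_roll: Bystander: grey roll of tape lying flat, 90 mm across, 24 mm high; origin under its centre.
- mug: Bystander: white mug, 80 mm across, 95 mm high, at the left; origin under its centre.
- power_brick: Bystander: black power brick 110 x 50 x 32 mm, at the right; origin under its centre.
- screwdriver: Bystander: screwdriver lying at the right, nearest the robot; origin under its middle.
- contact_jar: Bystander: small jar, 48 mm across, 70 mm high, at the left; origin under its centre.
There are look-alikes about, which are no part of the job. What is shaped like the tester but purple is not meant.

How it is judged:
On the way, in this order (a step that is already met when the one before it is completed fails the run):
1. the tester leans on one short end against the front of the socket tower, screen out, let go (angle between tester's own z axis and vertical between 0.4 and 1.35 rad and height (world z) of any of tester_top_end, tester_key_end below 0.022 m and contact force between tester and socket_tower above 0.1 N and contact force between tester and the arm below 0.05 N and contact force between tester and the fingers below 0.05 N and x of tester in the frame of socket_tower below -0.03 m and linear speed of tester below 0.02 m/s), for 0.3 s.
2. the lid is raised past its balance point (above 1.16 rad) (value of joint box_lid above 1.16 rad), for 0.1 s.
At the end, for the whole second after the job is handed in: The robot holds the lid still (under 0.06 rad/s, over 0.1 N), 0.03 to 0.24 rad below its balance point of 1.10 rad; the tester, clear of robot and box, stands on a short end on the bench and leans on the front of the socket tower, screen out, 23 to 77 degrees from level (all of step 1 and value of joint box_lid between 0.86 and 1.07 rad and velocity of joint box_lid between -0.06 and 0.06 rad/s and contact force between any of the fingers, the arm and test_box above 0.1 N and contact force between tester and test_box below 0.05 N); the arm keeps its last pose, push and grip.
It fails at once if the lid springs open towards its stop (above 1.55 rad) (value of joint box_lid above 1.55 rad).
It fails at once if a bystander is moved more than 30 mm (distance of any of mouse, tape_roll, mug, power_brick, screwdriver, contact_jar from where it was at the start of the episode above 0.03 m).
It also fails if it takes over 62 s, if anything falls off the work surface, if the arm or the gripper's body presses on something with over 40 N, if the wrist force passes 120 N, or if a joint passes its speed limit or range.

## Working session

There is one attempt and no reset: what is moved stays moved. The work goes in short steps, Python scripts to look and compute and a tool call to move; the robot and the scene stay as the last step left them, time stands still between calls to the robot, and variables do not carry over. Pictures are saved under pics/ and viewed, at most 10 in all, crops included, and the job is handed in when it is done.

Besides the shell and the picture viewer there is one more tool, called after "Request:" as name(argument=value, ...) on one line, values as JSON. drive_tool: Moves the arm, as the interface text tells. Its arguments: {"type":"object","properties":{"rows":{"type":"array"},"squeeze":{"type":"number"}},"required":["rows"]}

```bash
mkdir -p pics; cat > h.py <<'E'
import numpy as np, cv2
from bench import robot
from scipy.spatial.transform import Rotation as R
def cloud(c):
    K=np.array(c["intrinsics"]); d=c["depth"]; v,u=np.mgrid[:384,:512]
    P=np.stack([(u-K[0,2])/K[0,0]*d,(v-K[1,2])/K[1,1]*d,d],-1)
    Rm=np.array(c["rotation"]); Rm=Rm if Rm.shape==(3,3) else R.from_rotvec(Rm).as_matrix()
    return P@Rm.T+np.array(c["xyz"])
def save(c,n): cv2.imwrite(f"pics/{n}.png",c["image"][:,:,::-1])
E
python3 - <<'E'
from h import *
s=robot.sense(); print({k:np.round(v,3) for k,v in s.items()})
ims=[]
for n in ["scene","top"]:
    c=robot.capture(n); ims.append(c["image"]); P=cloud(c); print(n,np.round(c["xyz"],3),np.array(c["rotation"]).shape)
    for t in ["tester","test_box","lid_bar","socket_tower","mouse","mug","tape_roll","power_brick","contact_jar","screwdriver"]:
        for r in robot.masks_of(n,t)[:3]:
            m=r["mask"]&(c["depth"]>0)
            if m.sum()>5: print(t,round(r["p"],2),np.round(r["rect"]),np.round(np.median(P[m],0),3),np.round(np.percentile(P[m],[3,97],axis=0),3).tolist())
im=cv2.resize(np.hstack(ims),(800,300)); 
cv2.imwrite("pics/a.png",np.vstack([cv2.resize(i,(800,600)) for i in ims[1:]])[:,:,::-1])
cv2.imwrite("pics/b.png",cv2.resize(ims[0],(800,600))[:,:,::-1])
E
```

```text
{'t': np.float64(0.0), 'joints': array([-1.285,  0.379,  1.735, -0.   ,  1.028, -0.033]), 'qd': array([ 0.001, -0.002, -0.   , -0.002, -0.002, -0.   ]), 'joint_efforts': array([ 0.0000e+00, -7.6373e+01, -4.3437e+01,  6.5000e-02,  4.3000e-02,
       -0.0000e+00]), 'tcp_pos': array([ 0.219, -0.664,  0.213]), 'orientation': array([-3.101, -0.499,  0.   ]), 'force': array([ 0.644, -0.853,  0.872]), 'torque': array([ 0.011, -0.005,  0.043]), 'grip_force': np.float64(0.0), 'gripper_width': np.float64(1.001)}
scene [1.358 0.668 0.986] (3,)
tester 0.69 [354. 199.  24.  25.] [0.295 0.342 0.015] [[0.233, 0.282, 0.005], [0.349, 0.395, 0.019]]
tester 0.62 [295. 201.  30.  25.] [0.415 0.192 0.015] [[0.353, 0.161, 0.007], [0.485, 0.221, 0.019]]
tester 0.61 [262. 221.  45.  32.] [0.649 0.238 0.106] [[0.576, 0.204, 0.098], [0.715, 0.271, 0.109]]
test_box 0.47 [243. 193.  24.  22.] [0.537 0.019 0.023] [[0.485, -0.01, 0.012], [0.577, 0.045, 0.027]]
lid_bar 0.56 [240. 203.  83.  64.] [0.647 0.185 0.091] [[0.51, 0.109, 0.083], [0.73, 0.302, 0.095]]
lid_bar 0.23 [370. 238.  21.  24.] [0.463 0.473 0.048] 
[... 2304 characters left out ...]
.462 0.033] [[0.518, 0.414, -0.003], [0.616, 0.49, 0.096]]
tape_roll 0.72 [254. 124.  23.  28.] [0.68  0.006 0.022] [[0.631, -0.033, -0.004], [0.718, 0.044, 0.031]]
power_brick 0.67 [394. 147.  19.  33.] [ 0.569 -0.464  0.03 ] [[0.52, -0.493, 0.01], [0.623, -0.438, 0.038]]
contact_jar 0.66 [254. 166.  24.  30.] [0.523 0.009 0.022] [[0.478, -0.021, 0.011], [0.569, 0.038, 0.031]]
contact_jar 0.5 [126. 200.  20.  11.] [0.447 0.462 0.066] [[0.428, 0.445, 0.015], [0.465, 0.487, 0.076]]
screwdriver 0.82 [377. 186.  43.  41.] [ 0.393 -0.419  0.02 ] [[0.356, -0.516, 0.007], [0.469, -0.373, 0.029]]
screwdriver 0.58 [183. 122.  26.  46.] [0.638 0.232 0.105] [[0.572, 0.2, 0.097], [0.705, 0.265, 0.112]]
```

View pics/a.png

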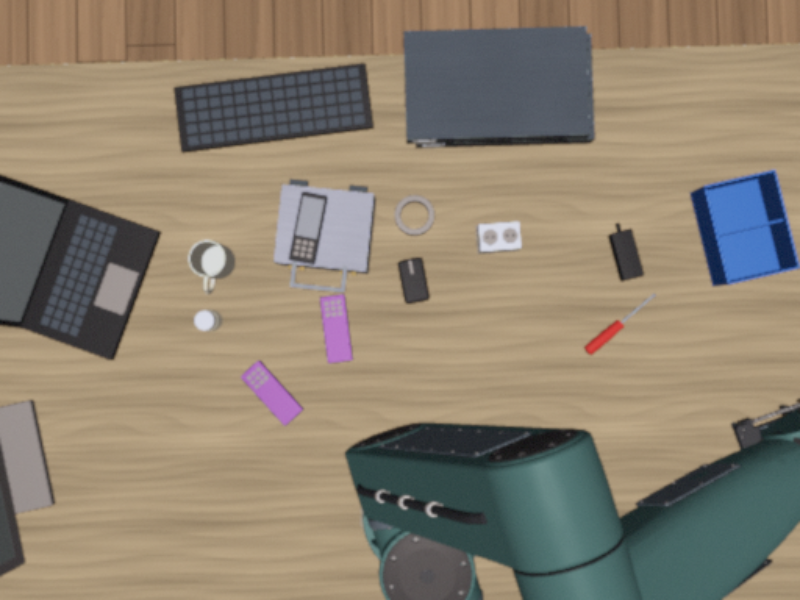

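View pics/b.png

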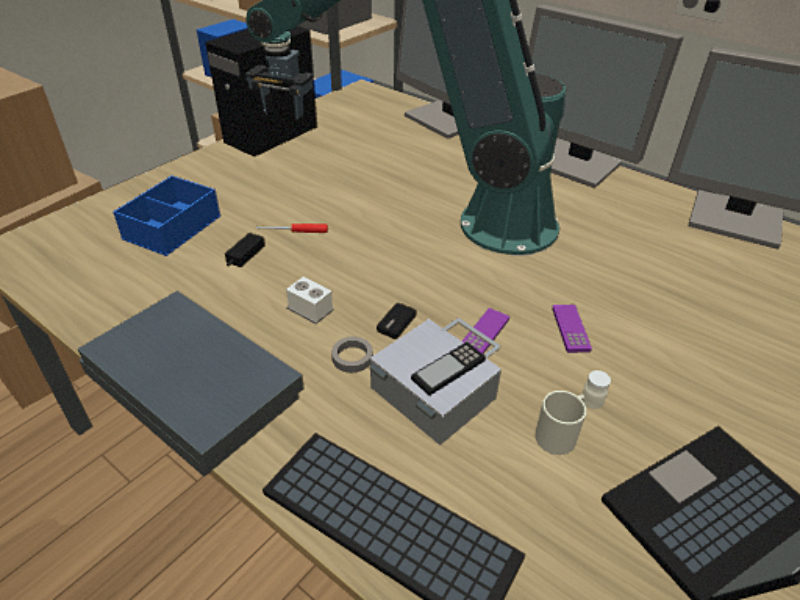

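Candidates for the tester, as pixels in the 800x600 top picture:
- The black slab on the lid at (308,228).
- The purple slab at (336,328).
- The purple slab at (272,392).

The black one on the lid fits the description; next I check it in a close crop and measure.

```bash
cat > m.py <<'E'
from h import *
def rect(P2):
    (c,s,a)=cv2.minAreaRect((P2*1000).astype(np.float32)); b=cv2.boxPoints((c,s,a))
    return np.round(c,1),np.round(s,1),round(a,1)
for n in ["scene","top"]:
    c=robot.capture(n); P=cloud(c); x,y,z=P[...,0],P[...,1],P[...,2]; g=c["image"].astype(int)
    box=(abs(x-.63)<.16)&(abs(y-.2)<.16)
    tes=box&(z>.0985)&(z<.12); lid=box&(z>.083)&(z<.097)
    plate=lid&(x>.53); tow=(abs(x-.61)<.06)&(abs(y+.18)<.08)&(z>.054)&(z<.07)
    for k,m in dict(tester=tes,tower=tow).items():
        m=cv2.morphologyEx(m.astype(np.uint8),cv2.MORPH_OPEN,np.ones((3,3)))>0
        print(n,k,m.sum(),rect(P[m][:,:2]),"z",np.round(np.median(P[m][:,2]),4), np.round(P[m].mean(0),3))
    m=cv2.morphologyEx((lid|tes).astype(np.uint8),cv2.MORPH_OPEN,np.ones((7,7)))>0
    print(n,"plate",rect(P[m][:,:2]),np.round(np.median(P[lid][:,2]),4))
    bar=lid&(x<.525); 
    print(n,"bar",bar.sum(),rect(P[bar][:,:2]),np.round(np.median(P[bar][:,2]),4))
    if n=="top": cv2.imwrite("pics/c.png",cv2.resize(c["image"][95:240,160:345],None,fx=4,fy=4,interpolation=2)[:,:,::-1])
E
python3 m.py
```

```text
scene tester 698 (array([643.7, 236.9]), array([ 58.2, 150.5]), 78.0) z 0.1058 [0.648 0.237 0.106]
scene tower 277 (array([ 617.1, -178.9]), array([62.5, 91.7]), 5.0) z 0.0602 [ 0.62  -0.177  0.06 ]
scene plate (array([643.1, 203.2]), array([205.5, 182. ]), 81.3) 0.0907
scene bar 103 (array([514.8, 218.4]), array([116. ,  19.4]), 89.3) 0.0908
top tester 649 (array([639.8, 232.5]), array([ 57., 147.]), 77.8) z 0.1054 [0.64  0.233 0.105]
top tower 313 (array([ 615. , -182.3]), array([58.8, 87.5]), 4.8) z 0.0598 [ 0.613 -0.18   0.06 ]
top plate (array([637.1, 202.5]), array([194.9, 163.5]), 78.4) 0.0899
top bar 109 (array([516.2, 216.1]), array([118.5,  23.7]), 85.6) 0.0904
```

View pics/c.png

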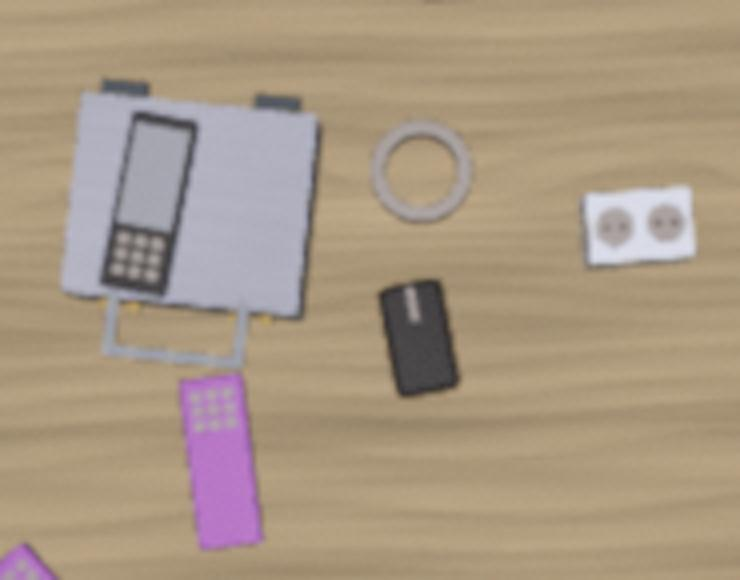

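The crop confirms it: the black tester with screen and keys is on the lid, with its centre at crop (150,205). The purple look-alike lies on the bench at (220,460), and the handle bar is at (173,360).

Request:
drive_tool(rows=[{"rz": 0.1325, "fingers": 1}, {"rz": 0.1325}, {"rz": 0.1325}, {"rz": 0.1325}, {"dx": 11, "dy": -48}, {"dx": 11, "dy": -48}, {"dx": 11, "dy": -48}, {"dx": 11, "dy": -48}, {"dx": 11, "dy": -48}, {"dx": 11, "dy": -48}, {"dx": 11, "dy": -48}, {"dx": 11, "dy": -48}], squeeze=20)

```text
invalid input at $.rows[0]: expected keys dx, dy, dz, rx, ry, rz, fingers
```

Request:
drive_tool(rows=[{"dx": 11, "dy": -48}, {"dx": 11, "dy": -48}, {"dx": 11, "dy": -48}, {"dx": 11, "dy": -48}, {"dx": 11, "dy": -48}, {"dx": 11, "dy": -48}, {"dx": 11, "dy": -48}, {"dx": 11, "dy": -48}, {"dx": 11, "dy": -48}, {"dx": 11, "dy": -48}, {"dx": 11, "dy": -48}, {"dx": 11, "dy": -48}])

```text
invalid input at $.rows[0]: expected keys dx, dy, dz, rx, ry, rz, fingers
```

```bash
cat > d.py <<'E'
from h import *
def go(pos,Rm):
    s=robot.sense(); T=R.from_rotvec(s["orientation"]); D=T.inv()*R.from_matrix(Rm)
    print("t",round(s["t"],2),"tcp",np.round(s["tcp_pos"],4),"j",np.round(s["joints"],2),"F",np.round(s["force"],1),"w",round(float(s["gripper_width"]),3),"g",round(float(s["grip_force"]),1))
    print("toolaxes",np.round(T.as_matrix(),3).tolist())
    w=np.array(pos)-s["tcp_pos"]
    print("rot(tool)",np.round(D.as_rotvec(),3),"shift in present tool mm",np.round(T.inv().apply(w)*1000,1),"in target tool",np.round(np.array(Rm).T@w*1000,1))
def down(yaw,pitch=0):  # x fwd at yaw, pitch: tool z tilts toward x
    return (R.from_euler("z",yaw)*R.from_euler("y",-pitch)*R.from_euler("x",np.pi)).as_matrix()
E
python3 - <<'E'
from d import *
go([.642,.235,.094],down(-np.radians(12)))
print(down(0,.5))
E
```

```text
t 1.2 tcp [ 0.2194 -0.6647  0.2139] j [-1.29  0.38  1.73  0.    1.03 -0.03] F [-0.4 -0.9 -0.1] w 1.0 g 0.0
toolaxes [[0.95, 0.313, -0.0], [0.313, -0.95, 0.0], [0.0, -0.0, -1.0]]
rot(tool) [-0.     0.     0.528] shift in present tool mm [ 683.3 -721.9  119.9] in target tool [ 226.3 -967.9  119.9]
[[ 8.77582562e-01 -5.87126951e-17  4.79425539e-01]
 [-6.16297582e-33 -1.00000000e+00 -1.22464680e-16]
 [ 4.79425539e-01  1.07472868e-16 -8.77582562e-01]]
```

All keys are required in every row.

Request:
drive_tool(rows=[{"dx": 0, "dy": 0, "dz": 0, "rx": 0, "ry": 0, "rz": 0.132, "fingers": 1}, {"dx": 0, "dy": 0, "dz": 0, "rx": 0, "ry": 0, "rz": 0.132, "fingers": 1}, {"dx": 0, "dy": 0, "dz": 0, "rx": 0, "ry": 0, "rz": 0.132, "fingers": 1}, {"dx": 0, "dy": 0, "dz": 0, "rx": 0, "ry": 0, "rz": 0.132, "fingers": 1}, {"dx": 11, "dy": -48, "dz": 0, "rx": 0, "ry": 0, "rz": 0, "fingers": 1}, {"dx": 11, "dy": -48, "dz": 0, "rx": 0, "ry": 0, "rz": 0, "fingers": 1}, {"dx": 11, "dy": -48, "dz": 0, "rx": 0, "ry": 0, "rz": 0, "fingers": 1}, {"dx": 11, "dy": -48, "dz": 0, "rx": 0, "ry": 0, "rz": 0, "fingers": 1}, {"dx": 11, "dy": -48, "dz": 0, "rx": 0, "ry": 0, "rz": 0, "fingers": 1}, {"dx": 11, "dy": -48, "dz": 0, "rx": 0, "ry": 0, "rz": 0, "fingers": 1}, {"dx": 11, "dy": -48, "dz": 0, "rx": 0, "ry": 0, "rz": 0, "fingers": 1}, {"dx": 11, "dy": -48, "dz": 0, "rx": 0, "ry": 0, "rz": 0, "fingers": 1}], squeeze=20)

```text
t: 2.4
tcp_pos: [0.3857, -0.3057, 0.2142]
orientation: [3.124, -0.329, 0.001]
force: [1.3, -1.3, 0.1]
gripper_width: 0.999
grip_force: 0.0
```

Request:
drive_tool(rows=[{"dx": 11, "dy": -48, "dz": 0, "rx": 0, "ry": 0, "rz": 0, "fingers": 1}, {"dx": 11, "dy": -48, "dz": 0, "rx": 0, "ry": 0, "rz": 0, "fingers": 1}, {"dx": 11, "dy": -48, "dz": 0, "rx": 0, "ry": 0, "rz": 0, "fingers": 1}, {"dx": 11, "dy": -48, "dz": 0, "rx": 0, "ry": 0, "rz": 0, "fingers": 1}, {"dx": 11, "dy": -48, "dz": 0, "rx": 0, "ry": 0, "rz": 0, "fingers": 1}, {"dx": 11, "dy": -48, "dz": 0, "rx": 0, "ry": 0, "rz": 0, "fingers": 1}, {"dx": 11, "dy": -48, "dz": 0, "rx": 0, "ry": 0, "rz": 0, "fingers": 1}, {"dx": 11, "dy": -48, "dz": 0, "rx": 0, "ry": 0, "rz": 0, "fingers": 1}, {"dx": 11, "dy": -48, "dz": 0, "rx": 0, "ry": 0, "rz": 0, "fingers": 1}, {"dx": 11, "dy": -48, "dz": 0, "rx": 0, "ry": 0, "rz": 0, "fingers": 1}, {"dx": 11, "dy": -48, "dz": 0, "rx": 0, "ry": 0, "rz": 0, "fingers": 1}, {"dx": 11, "dy": -48, "dz": 0, "rx": 0, "ry": 0, "rz": 0, "fingers": 1}])

```text
t: 3.6
tcp_pos: [0.6345, 0.2308, 0.214]
orientation: [-3.124, 0.328, -0.0]
force: [0.6, -1.0, 0.1]
gripper_width: 0.997
grip_force: 0.0
```

```bash
python3 - <<'E'
from d import *
go([.642,.235,.094],down(-np.radians(12)))
E
```

```text
t 3.6 tcp [0.6345 0.2308 0.214 ] j [ 0.31  0.34  1.79 -0.    1.01  2.09] F [ 0.6 -1.   0.1] w 0.997 g 0.0
toolaxes [[0.978, -0.207, 0.0], [-0.207, -0.978, 0.0], [0.0, -0.0, -1.0]]
rot(tool) [-0. -0.  0.] shift in present tool mm [  6.4  -5.6 120. ] in target tool [  6.4  -5.7 120. ]
```

Request:
drive_tool(rows=[{"dx": 6, "dy": -5, "dz": 30, "rx": 0, "ry": 0, "rz": 0, "fingers": 1}, {"dx": 0, "dy": 0, "dz": 30, "rx": 0, "ry": 0, "rz": 0, "fingers": 1}, {"dx": 0, "dy": 0, "dz": 30, "rx": 0, "ry": 0, "rz": 0, "fingers": 1}, {"dx": 0, "dy": 0, "dz": 20, "rx": 0, "ry": 0, "rz": 0, "fingers": 1}, {"dx": 0, "dy": 0, "dz": 8, "rx": 0, "ry": 0, "rz": 0, "fingers": 1}, {"dx": 0, "dy": 0, "dz": 0, "rx": 0, "ry": 0, "rz": 0, "fingers": 0.4}, {"dx": 0, "dy": 0, "dz": 0, "rx": 0, "ry": 0, "rz": 0, "fingers": 0.4}, {"dx": 0, "dy": 0, "dz": 0, "rx": 0, "ry": 0, "rz": 0, "fingers": 0.4}, {"dx": 0, "dy": 0, "dz": 0, "rx": 0, "ry": 0, "rz": 0, "fingers": 0.4}, {"dx": 0, "dy": 0, "dz": 0, "rx": 0, "ry": 0, "rz": 0, "fingers": 0.4}], squeeze=25)

```text
t: 4.6
tcp_pos: [0.6415, 0.2325, 0.0969]
orientation: [-3.124, 0.328, -0.002]
force: [0.1, 0.4, 3.7]
gripper_width: 0.609
grip_force: 25.0
```

```bash
python3 - <<'E'
from d import *
go([.642,.235,.094],down(-np.radians(12)))
E
```

```text
t 4.6 tcp [0.6415 0.2325 0.0969] j [0.31 0.5  1.81 0.   0.83 2.09] F [0.1 0.4 3.7] w 0.609 g 25.0
toolaxes [[0.978, -0.208, 0.001], [-0.208, -0.978, 0.001], [0.001, -0.001, -1.0]]
rot(tool) [-0.001 -0.001  0.   ] shift in present tool mm [ 0.  -2.5  2.9] in target tool [ 0.  -2.5  2.9]
```

Request:
drive_tool(rows=[{"dx": 0, "dy": 0, "dz": -15, "rx": 0, "ry": 0, "rz": 0, "fingers": 0.4}, {"dx": 0, "dy": 0, "dz": -35, "rx": 0, "ry": 0, "rz": 0, "fingers": 0.4}, {"dx": 0, "dy": 0, "dz": -45, "rx": 0, "ry": 0, "rz": 0, "fingers": 0.4}, {"dx": 0, "dy": 0, "dz": -25, "rx": 0, "ry": 0, "rz": 0, "fingers": 0.4}, {"dx": 0, "dy": 0, "dz": 0, "rx": 0, "ry": 0, "rz": 0, "fingers": 0.4}])

```text
t: 5.1
tcp_pos: [0.6428, 0.2329, 0.2212]
orientation: [-3.122, 0.328, -0.009]
force: [0.0, 0.3, -2.9]
gripper_width: 0.611
grip_force: 25.0
```

```bash
python3 - <<'E'
from d import *
go([.525,-.188,.12],down(.085,.576))
go([.525,-.188,.12],down(.085,0))
c=robot.capture("scene"); cv2.imwrite("pics/d.png",cv2.resize(c["image"][130:290,150:400],(750,480),interpolation=2)[:,:,::-1])
E
python3 m.py | grep -v tester; python3 - <<'E'
from d import *
for n in ["scene","top"]:
    c=robot.capture(n);P=cloud(c)
    for r in robot.masks_of(n,"tester")[:3]:
        m=r["mask"]&(P[...,2]>.15)&(P[...,2]<.28)
        if m.sum()>20: print(n,r["p"],cv2.minAreaRect((P[m][:,:2]*1000).astype(np.float32)),np.percentile(P[m][:,2],[5,50,95]))
E
```

```text
t 5.1 tcp [0.6428 0.2329 0.2212] j [ 0.31  0.34  1.77 -0.    1.02  2.09] F [ 0.   0.3 -2.9] w 0.611 g 25.0
toolaxes [[0.978, -0.208, 0.006], [-0.208, -0.978, 0.002], [0.006, -0.003, -1.0]]
rot(tool) [ 0.082  0.566 -0.287] shift in present tool mm [-28.4 436.5  99.6] in target tool [-183.5  409.3    1.5]
t 5.1 tcp [0.6428 0.2329 0.2212] j [ 0.31  0.34  1.77 -0.    1.02  2.09] F [ 0.   0.3 -2.9] w 0.611 g 25.0
toolaxes [[0.978, -0.208, 0.006], [-0.208, -0.978, 0.002], [0.006, -0.003, -1.0]]
rot(tool) [-0.002 -0.006 -0.294] shift in present tool mm [-28.4 436.5  99.6] in target tool [-153.1  409.3  101.2]
scene tower 280 (array([ 616.8, -179.9]), array([63.9, 97.3]), 1.5) z 0.0603 [ 0.621 -0.176  0.06 ]
scene plate (array([647.9, 203.2]), array([206.6, 182.4]), 85.8) 0.0906
scene bar 62 (array([516.8, 240.1]), array([75.2, 13.4]), 83.7) 0.0909
top tower 335 (array([ 614.3, -181.2]), array([58.3, 89. ]), 2.3) z 0.0598 [ 0.615 -0.185  0.06 ]
top plate (array([602.9, 143.3]), array([111.9,  58.1]), 4.7) 0.0898
top bar 13 (array([516.9, 160.3]), array([ 7. , 13.7]), 90.0) 0.0922
scene 0.97 ((668.1849975585938, 227.28915405273438), (56.93956756591797, 96.48535919189453), 77.15780639648438) [0.21910461 0.22393752 0.22647003]
  return _methods._mean(a, axis=axis, dtype=dtype,
  ret = ret.dtype.type(ret / rcount)
m.py:12: RuntimeWarning: Mean of empty slice.
  print(n,k,m.sum(),rect(P[m][:,:2]),"z",np.round(np.median(P[m][:,2]),4), np.round(P[m].mean(0),3))
  ret = um.true_divide(
```

View pics/d.png

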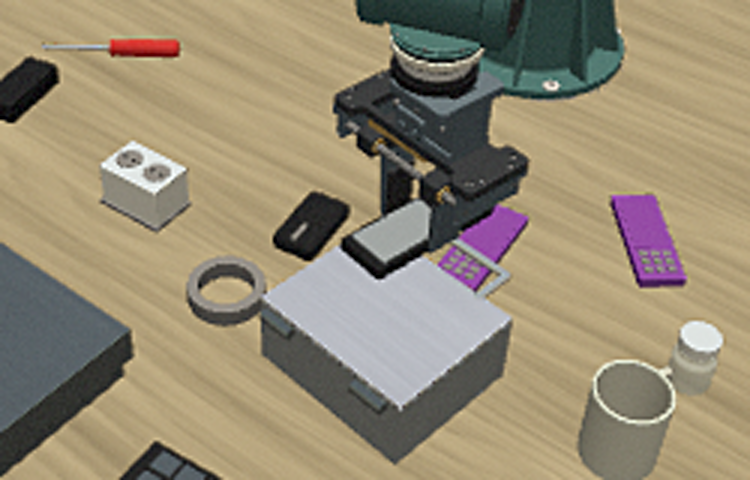

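The tester is held level. It's clear of the lid, and the front of the tower is free. Next I carry it to the tower.

Request:
drive_tool(rows=[{"dx": 0, "dy": 0, "dz": 0, "rx": 0, "ry": 0, "rz": -0.134, "fingers": 0.4}, {"dx": 0, "dy": 0, "dz": 0, "rx": 0, "ry": 0, "rz": -0.134, "fingers": 0.4}, {"dx": -14, "dy": 41, "dz": 0, "rx": 0, "ry": 0, "rz": 0, "fingers": 0.4}, {"dx": -14, "dy": 41, "dz": 0, "rx": 0, "ry": 0, "rz": 0, "fingers": 0.4}, {"dx": -14, "dy": 41, "dz": 0, "rx": 0, "ry": 0, "rz": 0, "fingers": 0.4}, {"dx": -14, "dy": 41, "dz": 0, "rx": 0, "ry": 0, "rz": 0, "fingers": 0.4}, {"dx": -14, "dy": 41, "dz": 0, "rx": 0, "ry": 0, "rz": 0, "fingers": 0.4}, {"dx": -14, "dy": 41, "dz": 0, "rx": 0, "ry": 0, "rz": 0, "fingers": 0.4}, {"dx": -14, "dy": 41, "dz": 0, "rx": 0, "ry": 0, "rz": 0, "fingers": 0.4}, {"dx": -14, "dy": 41, "dz": 0, "rx": 0, "ry": 0, "rz": 0, "fingers": 0.4}, {"dx": -14, "dy": 41, "dz": 0, "rx": 0, "ry": 0, "rz": 0, "fingers": 0.4}, {"dx": -14, "dy": 41, "dz": 0, "rx": 0, "ry": 0, "rz": 0, "fingers": 0.4}])

```text
t: 6.65
tcp_pos: [0.5242, -0.1867, 0.2154]
orientation: [-3.14, -0.092, 0.001]
force: [0.9, 0.7, -2.8]
gripper_width: 0.613
grip_force: 25.0
```

Request:
drive_tool(rows=[{"dx": 0, "dy": 0, "dz": 0, "rx": 0, "ry": 0.144, "rz": 0, "fingers": 0.4}, {"dx": 0, "dy": 0, "dz": 0, "rx": 0, "ry": 0.144, "rz": 0, "fingers": 0.4}, {"dx": 0, "dy": 0, "dz": 0, "rx": 0, "ry": 0.144, "rz": 0, "fingers": 0.4}, {"dx": 0, "dy": 0, "dz": 0, "rx": 0, "ry": 0.144, "rz": 0, "fingers": 0.4}, {"dx": -12, "dy": 0, "dz": 18, "rx": 0, "ry": 0, "rz": 0, "fingers": 0.4}, {"dx": -12, "dy": 0, "dz": 18, "rx": 0, "ry": 0, "rz": 0, "fingers": 0.4}, {"dx": -12, "dy": 0, "dz": 18, "rx": 0, "ry": 0, "rz": 0, "fingers": 0.4}, {"dx": 0, "dy": 0, "dz": 0, "rx": 0, "ry": 0, "rz": 0, "fingers": 0.4}])

```text
t: 7.45
tcp_pos: [0.5206, -0.1822, 0.1478]
orientation: [-3.006, -0.093, -0.813]
force: [0.5, -0.3, -2.4]
gripper_width: 0.613
grip_force: 25.0
```

```bash
python3 - <<'E'
from d import *
go([.555,-.1847,.047],down(.06,.576))
c=robot.capture("scene"); P=cloud(c)
for r in robot.masks_of("scene","tester")[:4]:
    q=P[r["mask"]&(c["depth"]>0)]; print(r["p"],np.round(np.median(q,0),3), np.round(np.percentile(q,[2,98],axis=0),3).tolist())
cv2.imwrite("pics/e.png",cv2.resize(c["image"][110:230,130:330],(800,480),interpolation=2)[:,:,::-1])
E
```

```text
t 7.45 tcp [ 0.5206 -0.1822  0.1478] j [-0.52  0.12  2.31  0.86  0.39  0.24] F [ 0.5 -0.3 -2.4] w 0.613 g 25.0
toolaxes [[0.862, 0.064, 0.503], [0.051, -0.998, 0.04], [0.504, -0.009, -0.863]]
rot(tool) [-0.01   0.047 -0.001] shift in present tool mm [-21.3   5.6 104.3] in target tool [-26.2   4.6 103.2]
0.58 [0.421 0.194 0.016] [[0.359, 0.164, 0.009], [0.489, 0.222, 0.02]]
0.45 [ 0.561 -0.167  0.181] [[0.474, -0.202, 0.129], [0.587, -0.15, 0.193]]
0.19 [0.669 0.224 0.09 ] [[0.52, 0.106, 0.007], [0.739, 0.309, 0.094]]
```

View pics/e.png

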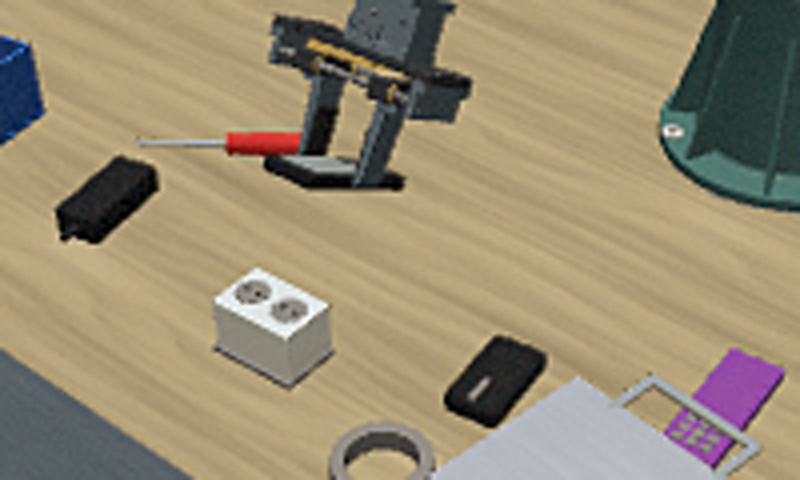

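```bash
python3 - <<'E'
from d import *
s=robot.sense(); T=R.from_rotvec(s["orientation"])
for n in ["scene","top"]:
    c=robot.capture(n); P=cloud(c); Q=T.inv().apply((P-s["tcp_pos"]).reshape(-1,3))*1000
    k=(c["depth"].ravel()>0)&(abs(Q[:,0])<95)&(abs(Q[:,1])<26)&(Q[:,2]>-25)&(Q[:,2]<18)
    q=Q[k]
    print(n,k.sum(), np.round(np.percentile(q,[0,2,50,98,100],axis=0),1).tolist())
    for a in range(-90,95,12):
        w=q[(q[:,0]>=a)&(q[:,0]<a+12)]
        if len(w): print(a,len(w),np.round(np.median(w[:,2]),1),end=" | ")
    print()
E
```

```text
scene 137 [[-75.4, -26.0, -22.1], [-60.2, -25.8, -12.5], [55.1, -0.1, -9.1], [79.7, 23.8, 4.3], [80.6, 25.7, 4.7]]
-78 2 -8.5 | -66 4 -8.6 | -54 3 -9.0 | -42 6 -9.4 | -30 1 -10.1 | -18 4 -9.8 | -6 6 -10.4 | 6 11 -10.3 | 18 10 -9.7 | 30 12 -10.1 | 42 8 -10.0 | 54 15 -9.8 | 66 48 -2.4 | 78 7 -6.4 | 
top 437 [[-33.5, -25.8, -18.4], [-28.8, -24.8, -16.3], [31.9, 0.1, -9.7], [74.5, 24.5, 0.0], [76.1, 25.8, 5.0]]
-42 4 -4.0 | -30 26 -11.7 | -18 22 -8.8 | -6 47 -10.3 | 6 55 -10.7 | 18 53 -8.8 | 30 50 -9.8 | 42 58 -10.6 | 54 56 -9.3 | 66 66 -7.8 |
```

Request:
drive_tool(rows=[{"dx": 0, "dy": 0, "dz": 0, "rx": -0.01, "ry": -0.04, "rz": 0, "fingers": 0.4}, {"dx": -7, "dy": 1, "dz": 22, "rx": 0, "ry": 0, "rz": 0, "fingers": 0.4}, {"dx": -7, "dy": 1, "dz": 22, "rx": 0, "ry": 0, "rz": 0, "fingers": 0.4}, {"dx": -7, "dy": 1, "dz": 22, "rx": 0, "ry": 0, "rz": 0, "fingers": 0.4}, {"dx": 0, "dy": 0, "dz": 0, "rx": 0, "ry": 0, "rz": 0, "fingers": 0.4}])

```text
t: 8.15
tcp_pos: [0.5348, -0.1877, 0.0845]
orientation: [-3.026, -0.094, -0.758]
force: [-0.7, 0.4, -2.0]
gripper_width: 0.612
grip_force: 25.0
```

```bash
python3 - <<'E'
from d import *
go([.5429,-.1854,.043],down(.06,.49))
E
```

```text
t 8.15 tcp [ 0.5348 -0.1877  0.0845] j [-0.5   0.28  2.27  1.02  0.31  0.07] F [-0.7  0.4 -2. ] w 0.612 g 25.0
toolaxes [[0.88, 0.063, 0.47], [0.053, -0.998, 0.035], [0.472, -0.006, -0.882]]
rot(tool) [-0.007 -0.001  0.   ] shift in present tool mm [-12.3  -1.5  40.5] in target tool [-12.3  -1.8  40.5]
```

Request:
drive_tool(rows=[{"dx": -3, "dy": -1, "dz": 10, "rx": 0, "ry": 0, "rz": 0, "fingers": 0.4}, {"dx": -3, "dy": 0, "dz": 10, "rx": 0, "ry": 0, "rz": 0, "fingers": 0.4}, {"dx": 0, "dy": 0, "dz": 0, "rx": 0, "ry": 0, "rz": 0, "fingers": 0.4}])

```text
t: 8.45
tcp_pos: [0.5386, -0.1903, 0.0697]
orientation: [-3.015, -0.098, -0.757]
force: [-0.2, -0.3, -1.9]
gripper_width: 0.61
grip_force: 25.0
```

```bash
python3 - <<'E'
from d import *
go([.5429,-.1854,.043],down(.06,.49))
E
```

```text
t 8.45 tcp [ 0.5386 -0.1903  0.0697] j [-0.51  0.32  2.26  1.1   0.31 -0.03] F [-0.2 -0.3 -1.9] w 0.61 g 25.0
toolaxes [[0.88, 0.069, 0.471], [0.053, -0.997, 0.046], [0.473, -0.016, -0.881]]
rot(tool) [-0.018 -0.002  0.001] shift in present tool mm [-8.6 -4.2 25.8] in target tool [-8.5 -4.6 25.7]
```

Request:
drive_tool(rows=[{"dx": -3, "dy": -2, "dz": 8, "rx": 0, "ry": 0, "rz": 0, "fingers": 0.4}, {"dx": -3, "dy": -2, "dz": 8, "rx": 0, "ry": 0, "rz": 0, "fingers": 0.4}, {"dx": 0, "dy": 0, "dz": 0, "rx": 0, "ry": 0, "rz": 0, "fingers": 0.4}])

```text
t: 8.75
tcp_pos: [0.5396, -0.1887, 0.0555]
orientation: [-3.004, -0.102, -0.754]
force: [1.3, 0.5, -2.0]
gripper_width: 0.612
grip_force: 25.0
```

```bash
python3 - <<'E'
from d import *
go([.5429,-.1854,.043],down(.06,.49))
E
```

```text
t 8.75 tcp [ 0.5396 -0.1887  0.0555] j [-0.51  0.36  2.26  1.18  0.31 -0.11] F [ 1.3  0.5 -2. ] w 0.612 g 25.0
toolaxes [[0.879, 0.074, 0.47], [0.053, -0.997, 0.058], [0.473, -0.025, -0.881]]
rot(tool) [-0.029 -0.003  0.001] shift in present tool mm [-2.8 -2.7 12.7] in target tool [-2.8 -3.1 12.7]
```

Working. Now the last 12 mm, gently.

Request:
drive_tool(rows=[{"dx": -1, "dy": -2, "dz": 5, "rx": 0, "ry": 0, "rz": 0, "fingers": 0.4}, {"dx": -1, "dy": -1, "dz": 4, "rx": 0, "ry": 0, "rz": 0, "fingers": 0.4}, {"dx": 0, "dy": 0, "dz": 0, "rx": 0, "ry": 0, "rz": 0, "fingers": 0.4}])

```text
t: 9.05
tcp_pos: [0.5413, -0.1868, 0.0472]
orientation: [-2.998, -0.104, -0.752]
force: [-0.4, -0.1, -2.6]
gripper_width: 0.611
grip_force: 25.0
```

```bash
python3 - <<'E'
from d import *
go([.5429,-.1854,.043],down(.06,.49))
E
```

```text
t 9.05 tcp [ 0.5413 -0.1868  0.0472] j [-0.51  0.38  2.25  1.23  0.31 -0.16] F [-0.4 -0.1 -2.6] w 0.611 g 25.0
toolaxes [[0.879, 0.077, 0.47], [0.053, -0.997, 0.064], [0.473, -0.031, -0.88]]
rot(tool) [-0.036 -0.003  0.001] shift in present tool mm [-0.5 -1.2  4.6] in target tool [-0.5 -1.3  4.5]
```

Request:
drive_tool(rows=[{"dx": 0, "dy": -1, "dz": 3, "rx": 0, "ry": 0, "rz": 0, "fingers": 0.4}, {"dx": 0, "dy": 0, "dz": 2, "rx": 0, "ry": 0, "rz": 0, "fingers": 0.4}, {"dx": 0, "dy": 0, "dz": 0, "rx": 0, "ry": 0, "rz": 0, "fingers": 0.4}])

```text
t: 9.35
tcp_pos: [0.5433, -0.1863, 0.0434]
orientation: [-2.995, -0.105, -0.752]
force: [-1.9, 0.9, 1.7]
gripper_width: 0.611
grip_force: 25.0
```

```bash
python3 - <<'E'
from d import *
go([.5429,-.1854,.043],down(.06,.49))
c=robot.capture("scene"); P=cloud(c)
cv2.imwrite("pics/f.png",cv2.resize(c["image"][130:220,150:270],(800,600),interpolation=2)[:,:,::-1])
s=robot.sense(); T=R.from_rotvec(s["orientation"])
Q=T.inv().apply((P-s["tcp_pos"]).reshape(-1,3))*1000
k=(abs(Q[:,1])<24)&(Q[:,0]>-85)&(Q[:,0]<40)&(Q[:,2]>-22)&(Q[:,2]<18)
q=P.reshape(-1,3)[k]; i=q[:,0].argmin(); print("key end", np.round(q[np.argsort(q[:,0])[:6]],3).tolist())
E
```

```text
t 9.35 tcp [ 0.5433 -0.1863  0.0434] j [-0.51  0.39  2.25  1.25  0.31 -0.18] F [-1.9  0.9  1.7] w 0.611 g 25.0
toolaxes [[0.879, 0.079, 0.47], [0.053, -0.996, 0.067], [0.473, -0.034, -0.88]]
rot(tool) [-0.039 -0.003  0.001] shift in present tool mm [-0.5 -0.9  0.2] in target tool [-0.5 -0.9  0.2]
key end [[0.47, -0.168, 0.003], [0.472, -0.167, -0.0], [0.472, -0.177, 0.015], [0.482, -0.167, 0.021], [0.482, -0.168, 0.001], [0.483, -0.172, 0.024]]
```

View pics/f.png

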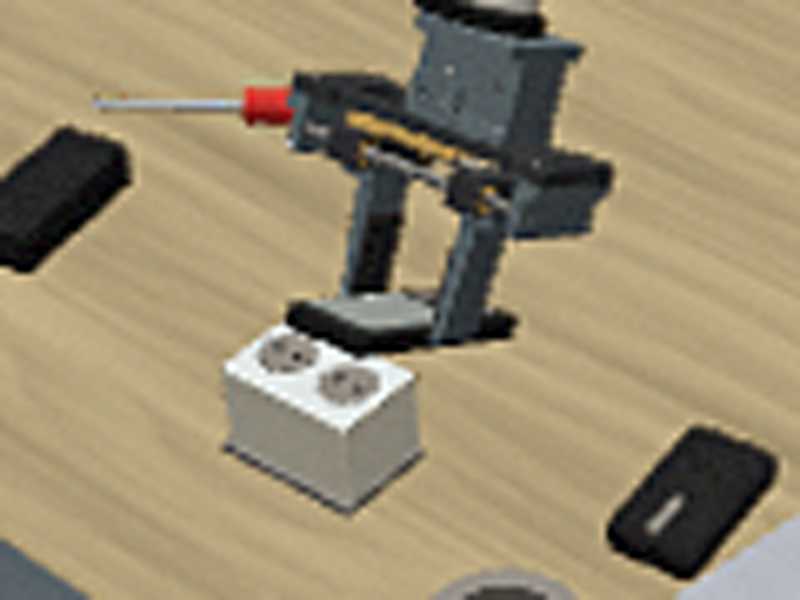

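The tester rests on the tower's top front edge at picture (350,340), and the force shows contact. I release it and retreat.

Request:
drive_tool(rows=[{"dx": 0, "dy": 0, "dz": 0, "rx": 0, "ry": 0, "rz": 0, "fingers": 0.7}, {"dx": 0, "dy": 0, "dz": 0, "rx": 0, "ry": 0, "rz": 0, "fingers": 0.8}, {"dx": 0, "dy": 0, "dz": 0, "rx": 0, "ry": 0, "rz": 0, "fingers": 0.9}, {"dx": 0, "dy": 0, "dz": 0, "rx": 0, "ry": 0, "rz": 0, "fingers": 0.9}, {"dx": 0, "dy": 0, "dz": -10, "rx": 0, "ry": 0, "rz": 0, "fingers": 0.9}, {"dx": 0, "dy": 0, "dz": -30, "rx": 0, "ry": 0, "rz": 0, "fingers": 0.9}, {"dx": 0, "dy": 0, "dz": -40, "rx": 0, "ry": 0, "rz": 0, "fingers": 0.9}, {"dx": 20, "dy": 0, "dz": -40, "rx": 0, "ry": 0, "rz": 0, "fingers": 0.9}, {"dx": 20, "dy": 0, "dz": -40, "rx": 0, "ry": 0, "rz": 0, "fingers": 0.9}])

```text
t: 10.3
tcp_pos: [0.5021, -0.1951, 0.2044]
orientation: [-2.996, -0.103, -0.75]
force: [0.9, -0.0, 0.1]
gripper_width: 0.903
grip_force: 0.0
```

```bash
cat > chk.py <<'E'
from d import *
for n in ["scene","top"]:
    c=robot.capture(n); P=cloud(c); g=c["image"].max(-1)
    k=(abs(P[...,0]-.55)<.1)&(abs(P[...,1]+.185)<.055)&(P[...,2]>.012)&(P[...,2]<.11)&~((P[...,2]<.066)&(P[...,0]>.59))
    q=P[k]; o=np.linalg.lstsq(np.c_[q[:,:2],np.ones(len(q))],q[:,2],rcond=None)[0]
    r=abs(np.c_[q[:,:2],np.ones(len(q))]@o-q[:,2])<.006; q=q[r]; o=np.linalg.lstsq(np.c_[q[:,:2],np.ones(len(q))],q[:,2],rcond=None)[0]
    print(n,k.sum(),len(q),"slope",np.round(o,3),"tilt deg",np.degrees(np.arctan(np.hypot(*o[:2]))),np.round(np.percentile(q,[1,50,99],axis=0),3).tolist())
    if n=="scene": im=c["image"]
E
cat >> chk.py <<'E'
cv2.imwrite("pics/g.png",cv2.resize(im[130:250,150:330],(780,520),interpolation=2)[:,:,::-1])
E
python3 chk.py; python3 - <<'E'
from d import *
go([.5,.2,.3],down(0))
E
```

```text
scene 272 186 slope [ 0.515 -0.171 -0.26 ] tilt deg 28.49408680490438 [[0.478, -0.208, 0.015], [0.548, -0.177, 0.053], [0.609, -0.154, 0.087]]
top 572 366 slope [ 0.493 -0.    -0.216] tilt deg 26.230473977894547 [[0.481, -0.216, 0.02], [0.55, -0.192, 0.056], [0.606, -0.159, 0.083]]
t 10.4 tcp [ 0.5055 -0.1968  0.2095] j [-0.57  0.    2.28  0.63  0.56  0.44] F [ 0.3 -0.7 -1.1] w 0.9 g 0.0
toolaxes [[0.876, 0.078, 0.476], [0.055, -0.997, 0.062], [0.48, -0.028, -0.877]]
rot(tool) [-0.047 -0.499  0.07 ] shift in present tool mm [  60.5 -398.4  -57.4] in target tool [  -5.5 -396.8  -90.5]
```

View pics/g.png

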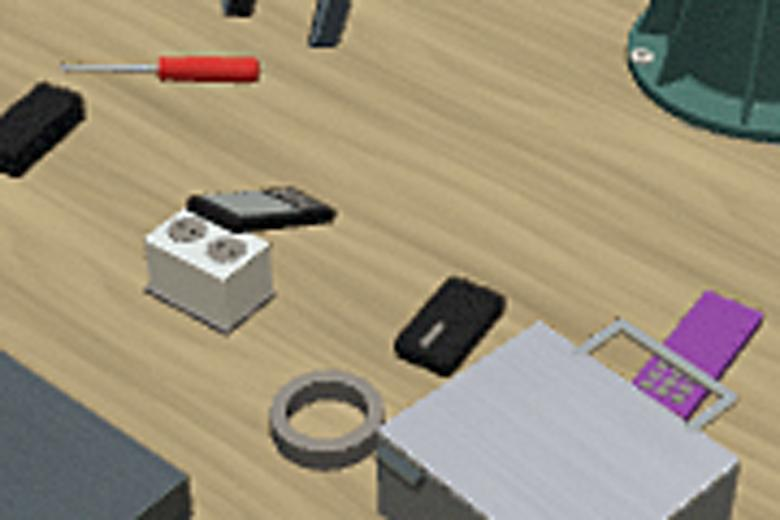

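The tester leans stably on the tower, screen out, at about 27°. Next I measure the handle bar.

```bash
python3 - <<'E'
from d import *
for n in ["scene","top"]:
    c=robot.capture(n); P=cloud(c); x,y,z=P[...,0],P[...,1],P[...,2]
    m=((abs(x-.63)<.16)&(abs(y-.2)<.16)&(z>.075)&(z<.1)).astype(np.uint8)
    pl=cv2.morphologyEx(m,cv2.MORPH_OPEN,np.ones((9,9)))
    r=cv2.minAreaRect((P[pl>0][:,:2]*1000).astype(np.float32)); print(n,"plate",r)
    b=(m>0)&(cv2.dilate(pl,np.ones((5,5)))==0)&(x<.56); q=P[b]
    f=np.polyfit(q[:,1],q[:,0],1)
    # bar: lowest x per y
    for yaw in [-.07,-.1]:
        X=q[:,0]*np.cos(yaw)+q[:,1]*np.sin(yaw); Y=-q[:,0]*np.sin(yaw)+q[:,1]*np.cos(yaw)
        k=X<np.percentile(X,3)+.016
        a=np.polyfit(Y[k],X[k],1)[0]
        print(" yaw",yaw,"resid",round(a,3),"bar x",np.round(np.percentile(q[k][:,0],[2,50,98]),3),"y ends",np.round(np.percentile(q[k][:,1],[0,2,98,100]),3),"mean",np.round(q[k].mean(0),4),k.sum())
go([.515,.217,.20],down(-.08-np.pi/2))
go([.515,.217,.20],down(-.08+np.pi/2))
E
python3 chk.py|cut -c1-70
```

```text
scene plate ((647.3236083984375, 202.80630493164062), (202.26309204101562, 190.63059997558594), 82.89360809326172)
 yaw -0.07 resid 0.035 bar x [0.505 0.515 0.525] y ends [0.161 0.163 0.275 0.277] mean [0.5153 0.217  0.0908] 103
 yaw -0.1 resid 0.013 bar x [0.505 0.515 0.527] y ends [0.161 0.163 0.276 0.278] mean [0.5156 0.2181 0.0908] 105
top plate ((648.2021484375, 200.21609497070312), (200.3911895751953, 185.96002197265625), 82.84973907470703)
 yaw -0.07 resid 0.031 bar x [0.501 0.512 0.522] y ends [0.157 0.158 0.274 0.275] mean [0.5119 0.2143 0.0908] 112
 yaw -0.1 resid 0.015 bar x [0.501 0.512 0.526] y ends [0.157 0.16  0.274 0.275] mean [0.5123 0.2163 0.0908] 114
t 10.5 tcp [ 0.5036 -0.1952  0.2044] j [-0.57  0.01  2.28  0.63  0.55  0.44] F [ 0.3  0.1 -0.1] w 0.898 g 0.0
toolaxes [[0.878, 0.079, 0.472], [0.054, -0.996, 0.066], [0.475, -0.032, -0.879]]
rot(tool) [-0.45  -0.337  1.682] shift in present tool mm [  30.2 -409.7   36.3] in target tool [-411.8   21.6    4.4]
t 10.5 tcp [ 0.5036 -0.1952  0.2044] j [-0.57  0.01  2.28  0.63  0.55  0.44] F [ 0.3  0.1 -0.1] w 0.898 g 0.0
toolaxes [[0.878, 0.079, 0.472], [0.054, -0.996, 0.066], [0.475, -0.032, -0.879]]
rot(tool) [ 0.324 -0.432 -1.389] shift in present tool mm [  30.2 -409.7   36.3] in target tool [411.8 -21.6   4.4]
scene 274 178 slope [ 0.507 -0.16  -0.254] tilt deg 27.97811408222219 
top 583 373 slope [ 0.507 -0.001 -0.224] tilt deg 26.894591323324768 [
```

Request:
drive_tool(rows=[{"dx": 0, "dy": 0, "dz": 0, "rx": -0.012, "ry": -0.125, "rz": 0.018, "fingers": 0.4}, {"dx": 0, "dy": 0, "dz": 0, "rx": -0.012, "ry": -0.125, "rz": 0.018, "fingers": 0.4}, {"dx": 0, "dy": 0, "dz": 0, "rx": -0.012, "ry": -0.125, "rz": 0.018, "fingers": 0.4}, {"dx": 0, "dy": 0, "dz": 0, "rx": -0.012, "ry": -0.125, "rz": 0.018, "fingers": 0.4}, {"dx": 0, "dy": 0, "dz": 0, "rx": 0, "ry": 0, "rz": -0.145, "fingers": 0.4}, {"dx": 0, "dy": 0, "dz": 0, "rx": 0, "ry": 0, "rz": -0.145, "fingers": 0.4}, {"dx": 0, "dy": 0, "dz": 0, "rx": 0, "ry": 0, "rz": -0.145, "fingers": 0.4}, {"dx": 0, "dy": 0, "dz": 0, "rx": 0, "ry": 0, "rz": -0.145, "fingers": 0.4}, {"dx": 0, "dy": 0, "dz": 0, "rx": 0, "ry": 0, "rz": -0.145, "fingers": 0.4}, {"dx": 0, "dy": 0, "dz": 0, "rx": 0, "ry": 0, "rz": -0.145, "fingers": 0.4}, {"dx": 0, "dy": 0, "dz": 0, "rx": 0, "ry": 0, "rz": -0.145, "fingers": 0.4}, {"dx": 0, "dy": 0, "dz": 0, "rx": 0, "ry": 0, "rz": -0.145, "fingers": 0.4}])

```text
t: 11.8
tcp_pos: [0.5027, -0.1935, 0.2009]
orientation: [-2.616, -1.733, -0.026]
force: [-0.2, -0.2, 0.5]
gripper_width: 0.398
grip_force: 0.0
```

Request:
drive_tool(rows=[{"dx": 0, "dy": 0, "dz": 0, "rx": 0, "ry": 0, "rz": -0.145, "fingers": 0.4}, {"dx": 0, "dy": 0, "dz": 0, "rx": 0, "ry": 0, "rz": -0.145, "fingers": 0.4}, {"dx": 40, "dy": -4, "dz": 0, "rx": 0, "ry": 0, "rz": 0, "fingers": 0.4}, {"dx": 40, "dy": -4, "dz": 0, "rx": 0, "ry": 0, "rz": 0, "fingers": 0.4}, {"dx": 40, "dy": -4, "dz": 0, "rx": 0, "ry": 0, "rz": 0, "fingers": 0.4}, {"dx": 40, "dy": -4, "dz": 0, "rx": 0, "ry": 0, "rz": 0, "fingers": 0.4}, {"dx": 40, "dy": -4, "dz": 0, "rx": 0, "ry": 0, "rz": 0, "fingers": 0.4}, {"dx": 40, "dy": -4, "dz": 0, "rx": 0, "ry": 0, "rz": 0, "fingers": 0.4}, {"dx": 40, "dy": -4, "dz": 0, "rx": 0, "ry": 0, "rz": 0, "fingers": 0.4}, {"dx": 40, "dy": -4, "dz": 0, "rx": 0, "ry": 0, "rz": 0, "fingers": 0.4}, {"dx": 40, "dy": -4, "dz": 0, "rx": 0, "ry": 0, "rz": 0, "fingers": 0.4}, {"dx": 40, "dy": -4, "dz": 0, "rx": 0, "ry": 0, "rz": 0, "fingers": 0.4}])

```text
t: 13.0
tcp_pos: [0.5093, 0.2095, 0.2053]
orientation: [2.347, 2.088, 0.023]
force: [0.4, -1.4, -0.8]
gripper_width: 0.401
grip_force: 0.0
```

```bash
python3 - <<'E'
from d import *
go([.514,.217,.069],down(-.12+np.pi/2))
E
```

```text
t 13.0 tcp [0.5093 0.2095 0.2053] j [0.35 0.15 2.05 0.01 0.93 0.46] F [ 0.4 -1.4 -0.8] w 0.401 g 0.0
toolaxes [[0.116, 0.993, 0.011], [0.993, -0.116, 0.01], [0.011, 0.01, -1.0]]
rot(tool) [ 0.01  -0.011  0.003] shift in present tool mm [  6.5   2.5 136.4] in target tool [  8.    3.8 136.3]
```

Request:
drive_tool(rows=[{"dx": 0, "dy": 0, "dz": 0, "rx": 0.01, "ry": -0.011, "rz": 0, "fingers": 0.4}, {"dx": 8, "dy": 4, "dz": 30, "rx": 0, "ry": 0, "rz": 0, "fingers": 0.4}, {"dx": 0, "dy": 0, "dz": 40, "rx": 0, "ry": 0, "rz": 0, "fingers": 0.4}, {"dx": 0, "dy": 0, "dz": 35, "rx": 0, "ry": 0, "rz": 0, "fingers": 0.4}, {"dx": 0, "dy": 0, "dz": 20, "rx": 0, "ry": 0, "rz": 0, "fingers": 0.4}, {"dx": 0, "dy": 0, "dz": 11, "rx": 0, "ry": 0, "rz": 0, "fingers": 0.4}, {"dx": 0, "dy": 0, "dz": 0, "rx": 0, "ry": 0, "rz": 0, "fingers": 0.3}, {"dx": 0, "dy": 0, "dz": 0, "rx": 0, "ry": 0, "rz": 0, "fingers": 0.15}, {"dx": 0, "dy": 0, "dz": 0, "rx": 0, "ry": 0, "rz": 0, "fingers": 0.0}, {"dx": 0, "dy": 0, "dz": 0, "rx": 0, "ry": 0, "rz": 0, "fingers": 0.0}, {"dx": 0, "dy": 0, "dz": 0, "rx": 0, "ry": 0, "rz": 0, "fingers": 0.0}, {"dx": 0, "dy": 0, "dz": 0, "rx": 0, "ry": 0, "rz": 0, "fingers": 0.0}], squeeze=10)

```text
t: 14.2
tcp_pos: [0.5137, 0.2156, 0.0715]
orientation: [-2.348, -2.086, -0.0]
force: [-14.0, 8.0, 4.2]
gripper_width: 0.107
grip_force: 10.0
```

```bash
python3 - <<'E'
from d import *
go([.514,.217,.069],down(-.12+np.pi/2))
E
```

```text
t 14.2 tcp [0.5137 0.2156 0.0715] j [0.36 0.38 2.07 0.   0.7  0.47] F [-14.    8.    4.2] w 0.107 g 10.0
toolaxes [[0.118, 0.993, -0.0], [0.993, -0.118, 0.001], [0.001, -0.001, -1.0]]
rot(tool) [-0.001 -0.001  0.002] shift in present tool mm [1.4 0.2 2.5] in target tool [1.4 0.2 2.5]
```

Request:
drive_tool(rows=[{"dx": 0.5, "dy": -1, "dz": 0, "rx": 0, "ry": 0, "rz": 0, "fingers": 0}, {"dx": 0, "dy": 0, "dz": 0, "rx": 0, "ry": 0, "rz": 0, "fingers": 0}])

```text
t: 14.4
tcp_pos: [0.5136, 0.2158, 0.0717]
orientation: [2.347, 2.087, 0.002]
force: [-8.8, -0.4, 1.3]
gripper_width: 0.103
grip_force: 10.0
```

Request:
drive_tool(rows=[{"dx": 0, "dy": -1, "dz": 0, "rx": 0, "ry": 0, "rz": 0, "fingers": 0}, {"dx": 0, "dy": 0, "dz": 0, "rx": 0, "ry": 0, "rz": 0, "fingers": 0}])

```text
t: 14.6
tcp_pos: [0.5136, 0.2158, 0.0719]
orientation: [2.346, 2.086, 0.004]
force: [-3.3, -4.1, 0.6]
gripper_width: 0.103
grip_force: 10.0
```

Request:
drive_tool(rows=[{"dx": 0, "dy": 0.3, "dz": -10.5, "rx": 0, "ry": 0, "rz": 0, "fingers": 0}, {"dx": 0, "dy": 0.8, "dz": -11, "rx": 0, "ry": 0, "rz": 0, "fingers": 0}, {"dx": 0, "dy": 1.3, "dz": -10.7, "rx": 0, "ry": 0, "rz": 0, "fingers": 0}, {"dx": 0, "dy": 1.9, "dz": -10.5, "rx": 0, "ry": 0, "rz": 0, "fingers": 0}, {"dx": 0, "dy": 5.3, "dz": -20.8, "rx": 0, "ry": 0, "rz": 0, "fingers": 0}, {"dx": 0, "dy": 7.4, "dz": -20.2, "rx": 0, "ry": 0, "rz": 0, "fingers": 0}, {"dx": 0, "dy": 9.3, "dz": -19.4, "rx": 0, "ry": 0, "rz": 0, "fingers": 0}, {"dx": 0, "dy": 0, "dz": 0, "rx": 0, "ry": 0, "rz": 0, "fingers": 0}])

```text
t: 15.4
tcp_pos: [0.5403, 0.213, 0.1781]
orientation: [2.347, 2.086, 0.006]
force: [-8.7, -1.2, 3.7]
gripper_width: 0.109
grip_force: 10.0
```

```bash
cat > lid.py <<'E'
from d import *
go([.5136,.2158,.0719],down(-.12+np.pi/2))
s=robot.sense(); H=np.array([.727,.190]); a=-.12; u=np.array([np.cos(a),np.sin(a)])
r=(H-s["tcp_pos"][:2])@u; h=s["tcp_pos"][2]-.072
print("tcp: r",np.hypot(r,h),"theta",np.arctan2(h,r))
for n in ["scene","top"]:
    c=robot.capture(n); P=cloud(c); A=(P[...,:2]-H)@u; B=(P[...,:2]-H)@np.array([-u[1],u[0]]); Z=P[...,2]-.088
    k=(c["depth"]>0)&(abs(B)<.09)&(np.hypot(A,Z)>.04)&(np.hypot(A,Z)<.16)&(Z>.015)&(A<.0)
    if k.sum()>20:
        th=np.arctan2(Z[k],-A[k]); print(n,k.sum(),"median ang",np.percentile(th,[10,30,50,70,90]).round(3))
E
python3 lid.py
```

```text
t 15.4 tcp [0.5403 0.213  0.1781] j [ 0.34  0.24  2.   -0.    0.9   0.45] F [-8.7 -1.2  3.7] w 0.109 g 10.0
toolaxes [[0.117, 0.993, 0.004], [0.993, -0.117, 0.001], [0.002, 0.004, -1.0]]
rot(tool) [ 0.004 -0.002  0.002] shift in present tool mm [ -0.6 -27.2 106.1] in target tool [ -0.4 -26.8 106.2]
tcp: r 0.21599626605408026 theta 0.5133661651372154
scene 2068 median ang [0.503 0.518 0.529 0.542 0.568]
top 1210 median ang [0.461 0.495 0.511 0.529 0.567]
```

Request:
drive_tool(rows=[{"dx": 0, "dy": 11.2, "dz": -18.3, "rx": 0, "ry": 0, "rz": 0, "fingers": 0}, {"dx": 0, "dy": 13, "dz": -17.1, "rx": 0, "ry": 0, "rz": 0, "fingers": 0}, {"dx": 0, "dy": 14.7, "dz": -15.7, "rx": 0, "ry": 0, "rz": 0, "fingers": 0}, {"dx": 0, "dy": 7.9, "dz": -7.3, "rx": 0, "ry": 0, "rz": 0, "fingers": 0}, {"dx": 0, "dy": 8.3, "dz": -6.9, "rx": 0, "ry": 0, "rz": 0, "fingers": 0}, {"dx": 0, "dy": 8.6, "dz": -6.4, "rx": 0, "ry": 0, "rz": 0, "fingers": 0}, {"dx": 0, "dy": 8.9, "dz": -6.1, "rx": 0, "ry": 0, "rz": 0, "fingers": 0}, {"dx": 0, "dy": 0, "dz": 0, "rx": 0, "ry": 0, "rz": 0, "fingers": 0}])

```text
t: 16.3
tcp_pos: [0.6127, 0.2043, 0.2553]
orientation: [2.346, 2.085, 0.008]
force: [-7.2, -3.4, 9.2]
gripper_width: 0.102
grip_force: 10.0
```

```bash
python3 lid.py
```

```text
t 16.3 tcp [0.6127 0.2043 0.2553] j [ 0.29  0.25  1.83 -0.    1.06  0.4 ] F [-7.2 -3.4  9.2] w 0.102 g 10.0
toolaxes [[0.117, 0.993, 0.006], [0.993, -0.117, 0.001], [0.002, 0.006, -1.0]]
rot(tool) [ 0.006 -0.002  0.003] shift in present tool mm [  -0.5 -100.8  182.8] in target tool [ -0.4 -99.7 183.4]
tcp: r 0.21649817038066754 theta 1.0096311944699485
scene 2078 median ang [1.003 1.016 1.026 1.038 1.06 ]
top 342 median ang [0.988 0.999 1.007 1.015 1.031]
```

Request:
drive_tool(rows=[{"dx": 0, "dy": 9.2, "dz": -5.5, "rx": 0, "ry": 0, "rz": 0, "fingers": 0}, {"dx": 0, "dy": 9.5, "dz": -5.2, "rx": 0, "ry": 0, "rz": 0, "fingers": 0}, {"dx": 0, "dy": 9.7, "dz": -4.6, "rx": 0, "ry": 0, "rz": 0, "fingers": 0}, {"dx": 0, "dy": 9.9, "dz": -4.2, "rx": 0, "ry": 0, "rz": 0, "fingers": 0}, {"dx": 0, "dy": 10.1, "dz": -3.7, "rx": 0, "ry": 0, "rz": 0, "fingers": 0}, {"dx": 0, "dy": 0, "dz": 0, "rx": 0, "ry": 0, "rz": 0, "fingers": 0}, {"dx": 0, "dy": 0, "dz": 0, "rx": 0, "ry": 0, "rz": 0, "fingers": 0}, {"dx": 0, "dy": 0, "dz": 0, "rx": 0, "ry": 0, "rz": 0, "fingers": 0}])

```text
t: 17.2
tcp_pos: [0.6601, 0.1985, 0.277]
orientation: [2.346, 2.085, 0.006]
force: [-3.3, -5.4, 5.9]
gripper_width: 0.112
grip_force: 10.0
```

```bash
python3 lid.py
```

```text
t 17.2 tcp [0.6601 0.1985 0.277 ] j [ 0.26  0.3   1.72 -0.    1.12  0.38] F [-3.3 -5.4  5.9] w 0.112 g 10.0
toolaxes [[0.117, 0.993, 0.005], [0.993, -0.117, 0.0], [0.001, 0.005, -1.0]]
rot(tool) [ 0.005 -0.001  0.003] shift in present tool mm [-2.000e-01 -1.485e+02  2.044e+02] in target tool [  -0.4 -147.6  205.1]
tcp: r 0.21579959353058076 theta 1.2531927093757984
scene 1861 median ang [1.253 1.264 1.272 1.282 1.303]
top 118 median ang [1.249 1.253 1.255 1.259 1.264]
```

Request:
drive_tool(rows=[{"dx": 0, "dy": -10.1, "dz": 3.7, "rx": 0, "ry": 0, "rz": 0, "fingers": 0}, {"dx": 0, "dy": -9.9, "dz": 4.2, "rx": 0, "ry": 0, "rz": 0, "fingers": 0}, {"dx": 0, "dy": -9.7, "dz": 4.6, "rx": 0, "ry": 0, "rz": 0, "fingers": 0}, {"dx": 0, "dy": -9.5, "dz": 5.2, "rx": 0, "ry": 0, "rz": 0, "fingers": 0}, {"dx": 0, "dy": -9.2, "dz": 5.5, "rx": 0, "ry": 0, "rz": 0, "fingers": 0}, {"dx": 0, "dy": -5.4, "dz": 3.5, "rx": 0, "ry": 0, "rz": 0, "fingers": 0}, {"dx": 0, "dy": 0, "dz": 0, "rx": 0, "ry": 0, "rz": 0, "fingers": 0}, {"dx": 0, "dy": 0, "dz": 0, "rx": 0, "ry": 0, "rz": 0, "fingers": 0}, {"dx": 0, "dy": 0, "dz": 0, "rx": 0, "ry": 0, "rz": 0, "fingers": 0}])

```text
t: 18.2
tcp_pos: [0.6066, 0.2052, 0.2492]
orientation: [2.346, 2.086, 0.005]
force: [-0.0, 2.1, 1.5]
gripper_width: 0.105
grip_force: 10.0
```

```bash
python3 lid.py; python3 chk.py; python3 - <<'E'
from h import *
c=robot.capture("scene"); cv2.imwrite("pics/i.png",cv2.resize(c["image"][100:300,150:410],(780,600),interpolation=2)[:,:,::-1])
E
```

```text
t 18.2 tcp [0.6066 0.2052 0.2492] j [ 0.29  0.25  1.84 -0.    1.05  0.41] F [-0.   2.1  1.5] w 0.105 g 10.0
toolaxes [[0.117, 0.993, 0.004], [0.993, -0.117, 0.001], [0.001, 0.004, -1.0]]
rot(tool) [ 0.004 -0.001  0.003] shift in present tool mm [ -0.6 -94.2 177. ] in target tool [ -0.6 -93.6 177.3]
tcp: r 0.2148009052966617 theta 0.9701548653013308
scene 2104 median ang [0.97  0.983 0.992 1.004 1.028]
top 369 median ang [0.952 0.966 0.976 0.985 0.999]
scene 273 188 slope [ 0.507 -0.171 -0.256] tilt deg 28.148775444153348 [[0.477, -0.208, 0.014], [0.551, -0.178, 0.054], [0.61, -0.152, 0.085]]
top 690 463 slope [ 0.511  0.008 -0.225] tilt deg 27.09179852588781 [[0.475, -0.216, 0.016], [0.534, -0.189, 0.048], [0.606, -0.159, 0.084]]
```

View pics/i.png

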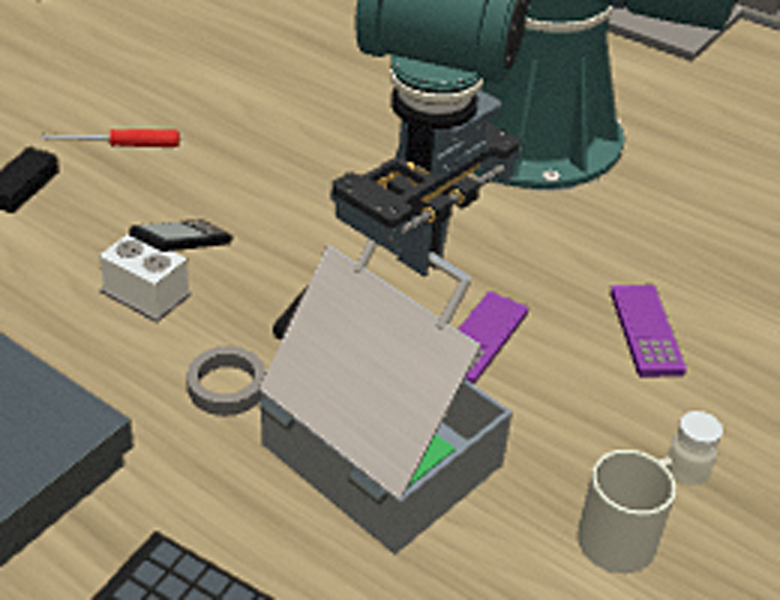

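The picture shows the gripper on the bar at (435,265) with the lid at about 0.97 rad, and the tester leaning on the tower at (180,235). Everything is still, so I hand in.

```bash
python3 -c "
from bench import robot
print(robot.hand_in())"
```

```text
the job is handed in; nothing more can be done
None
```

The job is handed in, with no verdict returned: the tester leans screen out on the tower front at about 27–28° from level, and after going to about 1.25 rad the lid is held still at about 0.97 rad (7° short of balance).

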